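Feed a failed die block through the reject box flap

ROBOT

A 6-joint arm with a two-finger parallel gripper is mounted at the origin on a cart in front of the work surface, level with it; the furniture and walls round the work are solid. World frame = base frame: x ahead of the robot, y to its left, z up, the work surface at z = 0. Lengths are in m, angles in rad, forces in N, time in s.
With the tool pointing down it reaches from about 0.325 to 0.775 m from the base axis. Payload 5.5 kg.
Tool frame: the origin (TCP) lies midway between the tips of the shut fingers; the grasp point (between the pads) lies 19 mm behind it; z points along the fingers, y is the line along which they close (so a half turn about z gives the same grasp; the last joint's range is limited). The gripper opens to 88 mm and grips with 3 to 60 N. Pads are 20 mm wide; open, the fingers measure 115 mm over their backs; the gripper's body (75 mm by 178 mm) begins 61 mm behind the grasp point.
Start: joints at [1.196, 0.091, 1.231, -0, 1.82, -0.057], TCP at [0.187, 0.57, 0.223] pointing down, gripper open.
Joint ranges: [-2.87, 2.87], [-0.86, 2.18], [0.17, 2.46], [-1.51, 4.65], [0.06, 2.69], [-2.65, 2.65]. Speed limits (rad/s): [2.57, 2.57, 3.01, 3.14, 3.14, 3.14].

INTERFACE

Orientations are given as a rotation vector (axis times angle).
In Python, from plant import env gives the robot as it stands. The module is installed in compiled form; this text tells all that it offers.
- The arm moves only by the tool arm_command, never from a script. Its arguments are lists of equal length, an entry for each row: "grip": the opening, from -1 (shut) to 1 (fully open), so that 0 is half open; "travel": the shift along the tool's x, y, z in m, a list of three; "yaw": the turn about the tool's z in rad. In form: {"grip": [grip, ...], "travel": [[tx, ty, tz], ...], "yaw": [yaw, ...]}. A call has 1 to 12 rows; each row shifts and turns the commanded pose from where the row before left it, along the tool's axes as they then stand; what a row does not reach is not made up. A row lasts 1/10 s, in which the tool goes at most 50 mm and 8.59 degrees, less where a joint would pass 70% of its speed; a pose out of reach is approached as far as the arm can. A call with a gripper value outside its range is refused whole. The fingers move at their own pace and stop on an object; "grip_force" is the grip in N (left out, the last holds). Time passes only in rows, so rows that do not move let the fingers close. It gives the time, the measured TCP pose, the force, the opening and the grip force at its end, in the units of the state.
- env.get_obs(): the state, without advancing time (a new reading comes with each control period).
- env.camera(name): name is "side" or "top" or "wrist"; returns a dict with "frame" (480x640x3 uint8, blue, green, red), "fx", "fy", "cx", "cy" (pixels), "T" (4x4, takes a point from camera to world coordinates); the wrist camera has in their place "T_tool_cam" (4x4, takes a point from camera to tool coordinates, whose origin is the TCP and whose axes are the flange's). Camera axes: x right, y down, z forward; pixel columns grow to the right and rows downward; lengths in m; the calibration is good to about 2 mm. The wrist camera is an equidistant fisheye: a pixel r from the principal point sees the ray r / f radians off the axis. A picture is of the moment at which its call begins: read the wrist's pose just before it. There is no depth.
- env.job_done(): hands the job in; it is judged then, once.
Trained networks look in a picture, given as the dict that the camera call returned (one of the last four; its "shot" number tells which), for a name from the list of things; names that differ only in an ending like _2 or _b are one class to them, and where a whole thing is asked for, a point or a joint stands for the part that bears it (a point fixed in the world has none). Each returns a list of dicts, best first, with "score" (0 to 1); they miss things now and then, are a little off and sometimes report something else, mostly with a low value. They report only what shows in the picture. A call takes as long as a camera call. They do not tell look-alikes from the thing itself.
- env.look_for(name, picture): "location" ([x, y, z] in m, in the coordinates of the camera as it stood for that picture, good to about 4 mm: the middle of the surface that is visible of it).
- env.landmark_of(name, picture): "location" ([x, y, z] in m, in the coordinates of the camera as it stood for that picture, good to about 4 mm: a listed point, or the origin of a listed thing).
The state is a dict: "time_s": time; "joint_positions": joint angles; "qvel": joint speeds; "effort": joint torques, N m; "tcp_pos": TCP position; "ee_rot": TCP orientation; "contact_force": force on the tool from outside, world axes, zero at the start; "ft_torque": the same for the moment, N m; "gripper_width": finger opening in m; "gripper_force": force on a finger pad.
Only numpy, scipy, OpenCV 4.12 (cv2) and the standard library are available. Lean on these libraries where they do the work, as an engineer would, in place of code of your own. Each camera call takes 0.05 s, during which the arm holds its last target. There are 200 camera calls.

TASK

The aluminium die block lying on the infeed table of the reject box has failed inspection. With the fingertips push it square against the table's side fence, then push it along the fence through the hanging flap until it slides down into the box, and draw the fingers back so that the flap swings shut. Only push the block, do not pick it up, and leave the accepted die block and the other things on the bench as they are.

Things in the scene. Friction and masses are not known exactly. Their poses are not given: they have to be found in the camera images.
- reject_box: fixed grey sheet-metal reject box, clear roof: x 0 to 215, y -100 to +45, 151 high, with a level infeed table in front. Origin: on the bench, under the middle of the mouth, in the plane of the front face. +x points into the box (feed direction), +y to the fence, z up
- table (a point): middle of the infeed table's top, 85 above the bench, box axes. In the box frame the table spans x -166 to 0 and y -95 to +40; the roof's top is 66 above it. Black slippery plastic: friction about 0.15. At x = 0 it ends and an equally slippery chute drops at 28 degrees into the box: the block tips and slides in by itself once its middle is well past x = 0
- mouth (a point): middle of the mouth's lower edge, in the front face at table height, box axes; the mouth is 55 wide (y) and 46 high. At its right (-y) a slanting lead-in strip, 18 high, runs from y = -46 at x = -23 to y = -27 at x = 0 (box frame)
- fence (a point): middle of the fence's foot on its guiding face, box axes: a straight aluminium fence along x at the left (+y) of the table, 18 high, 156 long (x -158 to -2), face at y = +26.5, 1 inside the left edge of the mouth
- flap (a joint): aluminium gravity flap with a weight bar inside, 61 wide and 55 high; hangs just inside the mouth on a hinge 56 above the table and 7 behind the front face; 0 = shut, grows (rad, up to 1.45) as its lower edge swings into the box. It opens inward only, weighs 50 g, needs under 1 N, and falls shut by itself when nothing holds it open
- failed_block: failed block: plain aluminium die block, 45 (its x) x 60 (its y), solid body 28 high, dowel pins to 34, 0.2 to 0.4 kg; origin in the middle of its underside. It lies on the infeed table 15 mm or more off the fence, its long side within about 20 degrees of the feed direction (its x axis points roughly toward the fence)
- good_block: an accepted die block, same make, standing on the bench at the right; origin in the middle of its underside. Bystander
- caliper: digital caliper lying on the bench at the right, 225 long; origin in the middle of its underside. Bystander
- paste_jar_1: round paste jar, 61 diameter, 48 high, on the bench at the left; origin in the middle of its underside. Bystander
- tape_kapton: roll of tape lying flat on the bench in front of the box, 69 diameter, 19 high; origin in the middle of its underside. Bystander
There are look-alikes about, which are no part of the job. Leave any turquoise look-alike of the failed_block alone.

How it is judged:
On the way, in this order (a step that is already met when the one before it is completed fails the run):
1. the block lies square against the fence, still in front of the flap (turned less than 0.1 rad from it, gap under about 4 mm) (angle between the y axis of failed_block and the x axis of reject_box, either way round below 0.1 rad and y of failed_block in the frame of reject_box above 0 m and x of failed_block in the frame of reject_box below -0.035 m), for 0.1 s.
2. the block has pushed the flap open (value of joint flap above 0.3 rad and x of failed_block in the frame of reject_box above -0.03 m).
At the end, for the whole second after the job is handed in: The failed block rests inside the reject box, beyond the flap and below the level of the infeed table (at least 45 mm in and 10 mm down), and the flap hangs shut (under 0.05 rad) (x of failed_block in the frame of reject_box between 0.045 and 0.215 m and y of failed_block in the frame of reject_box between -0.1 and 0.045 m and z of failed_block in the frame of reject_box below 0.075 m and linear speed of failed_block below 0.02 m/s and value of joint flap below 0.05 rad); the robot touches nothing.
It fails at once if the failed block is lifted more than 15 mm off the table (z of failed_block in the frame of reject_box above 0.1 m).
It fails at once if the failed block falls onto the bench beside the box (z of failed_block in the frame of reject_box below 0.06 m and (x of failed_block in the frame of reject_box below 0 m or y of failed_block in the frame of reject_box below -0.1 m or y of failed_block in the frame of reject_box above 0.045 m)).
It fails at once if the accepted block is moved more than 10 mm (distance of good_block from where it was at the start of the episode above 0.01 m).
It fails at once if another thing on the bench is moved more than 10 mm (distance of any of caliper, paste_jar_1, tape_kapton from where it was at the start of the episode above 0.01 m).
It also fails if it takes over 48 s, if anything falls off the work surface, if the arm or the gripper's body presses on something with over 40 N, if the wrist force passes 120 N, or if a joint passes its speed limit or range.

## Working session

There is one attempt and no reset: what is moved stays moved. The work goes in short steps, Python scripts to look and compute and a tool call to move; the robot and the scene stay as the last step left them, time stands still between calls to the robot, and variables do not carry over. Pictures are saved under pics/ and viewed, at most 10 in all, crops included, and the job is handed in when it is done.

Besides the shell and the picture viewer there is one more tool, called after "Emit:" in YAML: its name, and indented under it one key for each argument. arm_command: Moves the arm, as the interface text tells. Its arguments: {"type":"object","properties":{"grip":{"type":"array","items":{"type":"number"}},"travel":{"type":"array","items":{"type":"array","items":{"type":"number"}}},"yaw":{"type":"array","items":{"type":"number"}},"grip_force":{"type":"number"}},"required":["grip","travel","yaw"]}

```bash
mkdir -p pics; cat > h.py <<'E'
import numpy as np,cv2
from scipy.spatial.transform import Rotation as R
from plant import env
def world(c,p):
    return (c["T"]@np.r_[p,1])[:3]
def proj(c,P):
    q=np.linalg.inv(c["T"])@np.r_[P,1]
    return c["fx"]*q[0]/q[2]+c["cx"],c["fy"]*q[1]/q[2]+c["cy"]
E
python3 - <<'E'
from h import *
o=env.get_obs();print(o["tcp_pos"],o["ee_rot"],o["gripper_width"],o["time_s"],R.from_rotvec(o["ee_rot"]).as_matrix().round(3).tolist())
for n in["top","side"]:
    c=env.camera(n);cv2.imwrite(f"pics/{n}1.png",c["frame"]);print(n,c["T"].round(3).tolist(),c["fx"])
    for t in["table","mouth","fence","reject_box","failed_block","paste_jar_1","tape_kapton","caliper"]:
        for d in env.landmark_of(t,c)[:3]:
            w=world(c,d["location"]);print(t,round(d["score"],2),w.round(4),np.round(proj(c,w)))
E
```

```text
[0.18738758 0.569657   0.22153588] [-4.97102567e-01 -3.10160137e+00  2.97514570e-03] 0.08767475478825863 0.0 [[-0.95, 0.313, -0.001], [0.313, 0.95, -0.002], [0.0, -0.002, -1.0]]
top [[0.014, -0.988, 0.155, 0.337], [-1.0, -0.013, 0.009, 0.027], [-0.007, -0.155, -0.988, 1.154], [0.0, 0.0, 0.0, 1.0]] 556.8430170066965
table 0.96 [0.552  0.0603 0.0851] [305. 210.]
mouth 0.62 [0.6257 0.1053 0.086 ] [283. 173.]
mouth 0.24 [ 0.471  -0.1939 -0.0014] [428. 258.]
fence 0.9 [0.5423 0.113  0.0847] [278. 214.]
reject_box 0.66 [ 0.6256  0.1099 -0.0052] [284. 184.]
failed_block 0.92 [0.5394 0.0606 0.0858] [305. 216.]
failed_block 0.86 [ 0.6597 -0.0736  0.0043] [370. 168.]
failed_block 0.84 [ 0.5481  0.2488 -0.0026] [217. 219.]
paste_jar_1 0.98 [ 0.3952  0.2814 -0.0037] [198. 291.]
tape_kapton 0.61 [0.3571 0.1251 0.0013] [273. 311.]
caliper 0.94 [ 0.4739 -0.1947 -0.0035] [428. 256.]
side [[0.919, -0.281, 0.275, 0.27], [-0.394, -0.637, 0.663, -0.547], [-0.011, -0.718, -0.696, 0.7], [0.0, 0.0, 0.0, 1.0]] 438.51410480886483
table 0.96 [0.559  0.065  0.0889] [339. 222.]
mouth 0.73 [0.6256 0.1111 0.0835] [358. 203.]
fence 0.64 [0.5421 0.1137 0.0827] [323. 212.]
reject_box 0.63 [ 0.6311  0.1089 -0.    ] [359. 230.]
reject_box 0.38 [0.5565 0.0632 0.0852] [338. 224.]
failed_block 0.9 [ 0.6604 -0.0771  0.0009] [412. 283.]
failed_block 0.66 [0.539  0.0564 0.0848] [332. 229.]
failed_block 0.55 [0.5507 0.2444 0.0047] [306. 204.]
paste_jar_1 0.66 [0.399  0.2813 0.0004] [242. 212.]
tape_kapton 0.72 [0.3558 0.1246 0.0012] [242. 261.]
caliper 0.72 [ 0.4705 -0.19   -0.0011] [353. 361.]
```

```bash
python3 - <<'E'
import cv2
a=cv2.imread("pics/top1.png")
cv2.imwrite("pics/top1c.png",cv2.resize(a[110:310,180:446],None,fx=3,fy=3,interpolation=cv2.INTER_CUBIC)[:600,:800])
E
```

```text
(no output)
```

View pics/top1c.png

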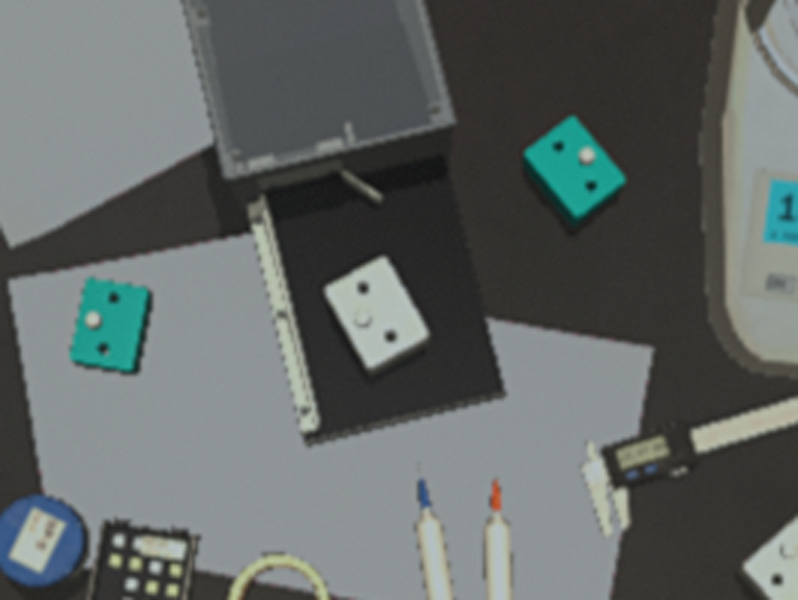

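View pics/side1.png

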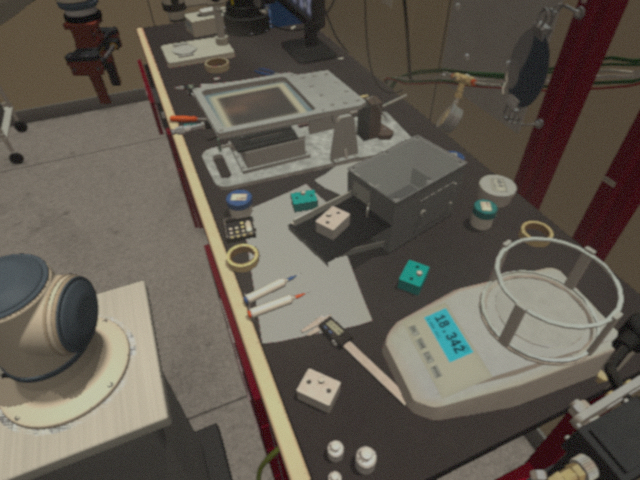

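The failed block is the bare-aluminium one on the black table at crop (375,315), which is full (305,215). The turquoise ones at crop (575,170) and (110,325) are look-alikes. The other aluminium one, at the right edge at crop (790,560), is the good block on the bench. So the block lying on the table fits the description.

```bash
cat > est.py <<'E'
from h import *
from scipy.optimize import least_squares
def ray(c,u,v,z):
    d=c["T"][:3,:3]@np.array([(u-c["cx"])/c["fx"],(v-c["cy"])/c["fy"],1]);o=c["T"][:3,3]
    return o+d*(z-o[2])/d[2]
def tob(P,b):
    a=b[2];return np.array([[np.cos(a),np.sin(a)],[-np.sin(a),np.cos(a)]])@(np.array(P)[:2]-b[:2])
def tow(q,b):
    a=b[2];return np.array([[np.cos(a),-np.sin(a)],[np.sin(a),np.cos(a)]])@np.array(q)+b[:2]
E
python3 - <<'E'
from est import *
c=env.camera("top");f=lambda x,y,z:ray(c,180+x/3,110+y/3,z)[:2]
obs=[(f(309,441,.085),(-.166,.04)),(f(504,396,.085),(-.166,-.095)),(f(228,180,.151),(0,.045)),(f(453,122,.151),(0,-.1)),
((.554,.0615),(-.083,-.0275)),((.6257,.108),(0,0)),((.5422,.1133),(-.08,.0265))]
g=lambda b:np.concatenate([tow(q,b)-np.array(p) for p,q in obs])
r=least_squares(g,[.626,.108,.25]);b=r.x;print(b,np.degrees(b[2]),(r.fun*1000).round(1))
np.save("b.npy",b)
C=np.array([tob(f(x,y,.113),b) for x,y in[(323,290),(387,257),(430,333),(372,370)]])*1000
print(C.round(1),C.mean(0),[np.linalg.norm(C[i]-C[i-1]).round(1) for i in range(4)])
e=C[1]-C[2]+C[0]-C[3];print("long axis vs feed deg",np.degrees(np.arctan2(e[1],e[0])))
for z in (.085,.113):
  pass
E
```

```text
[0.62627883 0.10828899 0.2611686 ] 14.963858318442519 [-2.9  2.7  1.  -2.4  1.8  0.9  0.4 -0.2 -0.8 -1.2  0.6  0.3 -0.1 -0.1]
[[ -75.8    4.2]
 [ -65.   -40.4]
 [-119.4  -54.9]
 [-133.4  -13.5]] [-98.40280024 -26.14435378] [np.float64(60.3), np.float64(45.9), np.float64(56.3), np.float64(43.6)]
long axis vs feed deg 16.042292508109586
```

Emit:
arm_command:
  grip: [-0.32,-0.32,-0.32,-0.32,-0.32,-0.32,-0.32,-0.32,-0.32]
  travel:
    - [0,0,-0.03]
    - [0,0,-0.03]
    - [0,0,0]
    - [0,0,0]
    - [0,0,0]
    - [0,0,0]
    - [0,0,0]
    - [0,0,0]
    - [0,0,0]
  yaw: [0,0,0.1416,0.1416,0.1416,0.1416,0.1416,0.1416,0.1416]

```text
time_s: 1.85
tcp_pos: [0.1875, 0.57, 0.2826]
ee_rot: [1.92, 2.487, -0.0]
contact_force: [-0.0, 0.7, 0.2]
gripper_width: 0.03
gripper_force: 0.0
```

Emit:
arm_command:
  grip: [-0.32,-0.32,-0.32,-0.32,-0.32,-0.32,-0.32,-0.32,-0.32,-0.32,-0.32,-0.32]
  travel:
    - [-0.045,0.015,0]
    - [-0.045,0.015,0]
    - [-0.045,0.015,0]
    - [-0.045,0.015,0]
    - [-0.045,0.015,0]
    - [-0.045,0.015,0]
    - [-0.045,0.015,0]
    - [-0.045,0.015,0]
    - [-0.045,0.015,0]
    - [-0.045,0.015,0]
    - [-0.045,0.015,0]
    - [-0.045,0.015,0]
  yaw: [0,0,0,0,0,0,0,0,0,0,0,0]

```text
time_s: 3.05
tcp_pos: [0.5018, 0.0931, 0.2829]
ee_rot: [1.912, 2.492, 0.001]
contact_force: [1.0, 0.1, 0.4]
gripper_width: 0.0295
gripper_force: 0.0
```

```bash
cat > st.py <<'E'
from est import *
b=np.load("b.npy");o=env.get_obs();M=R.from_rotvec(o["ee_rot"]).as_matrix()
print("t",o["time_s"],"tcp box",(tob(o["tcp_pos"],b)*1000).round(1),"z",o["tcp_pos"][2].round(4),"yaw err deg",np.degrees(np.arctan2(M[1,1],M[0,1])-b[2]).round(2),"F",o["contact_force"].round(1),"w",round(o["gripper_width"],4))
E
python3 st.py
```

```text
t 3.05 tcp box [-124.1   17.4] z 0.2829 yaw err deg 0.03 F [1.  0.1 0.4] w 0.0295
```

Emit:
arm_command:
  grip: [-0.32,-0.32,-0.32,-0.32,-0.32,-0.32,-0.32]
  travel:
    - [-0.04,0.01,0]
    - [-0.04,0.01,0]
    - [-0.018,0.006,0]
    - [0,0,0.04]
    - [0,0,0.04]
    - [0,0,0.04]
    - [0,0,0]
  yaw: [0,0,0,0,0,0,0]

```text
time_s: 3.75
tcp_pos: [0.5483, 0.0078, 0.1556]
ee_rot: [-1.906, -2.485, 0.01]
contact_force: [0.1, 0.9, 0.2]
gripper_width: 0.03
gripper_force: 0.0
```

```bash
python3 st.py; python3 - <<'E'
from est import *
c=env.camera("top");a=c["frame"]
x=cv2.resize(a[160:270,240:387],None,fx=4,fy=4,interpolation=cv2.INTER_CUBIC)
c=env.camera("side")["frame"];y=cv2.resize(c[160:270,260:407],None,fx=4,fy=4,interpolation=cv2.INTER_CUBIC)
cv2.imwrite("pics/p2.png",cv2.resize(np.hstack([x,y]),(800,300)))
E
```

```text
t 3.75 tcp box [-101.3  -76.9] z 0.1556 yaw err deg 0.07 F [0.1 0.9 0.2] w 0.03
```

View pics/p2.png

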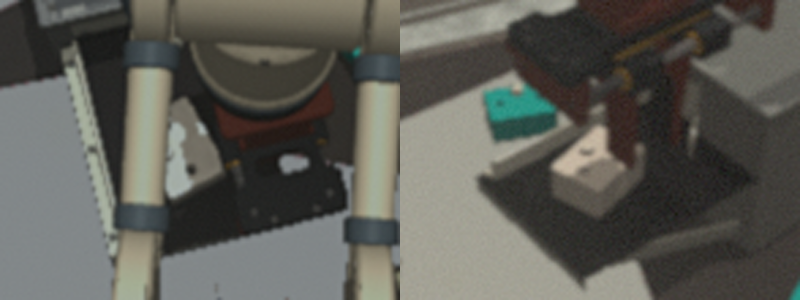

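The side panel shows the fingers just to the right of the block at (625,140) and (685,130), still above it. The block is unmoved at (600,170). I'll lower them beside it.

Emit:
arm_command:
  grip: [-0.32,-0.32,-0.32,-0.32]
  travel:
    - [-0.004,0.003,0.025]
    - [0,0,0.02]
    - [0,0,0.013]
    - [0,0,0]
  yaw: [0,0,0,0]

```text
time_s: 4.25
tcp_pos: [0.5557, 0.0042, 0.1051]
ee_rot: [1.912, 2.493, 0.0]
contact_force: [-1.5, -0.2, 1.1]
gripper_width: 0.0301
gripper_force: 0.0
```

```bash
python3 st.py
```

```text
t 4.25 tcp box [-95.1 -82.3] z 0.1051 yaw err deg 0.05 F [-1.5 -0.2  1.1] w 0.0301
```

Emit:
arm_command:
  grip: [-0.32,-0.32,-0.32,-0.32,-0.32,-0.32,-0.32,-0.32,-0.32,-0.32,-0.32,-0.32]
  travel:
    - [0,0,0]
    - [0,-0.003,0.003]
    - [0.004,0,0]
    - [0.004,0,0]
    - [0.004,0,0]
    - [0.004,0,0]
    - [0.004,0,0]
    - [0.004,0,0]
    - [0.004,0,0]
    - [0.004,0,0]
    - [0.004,0,0]
    - [0,0,0]
  yaw: [0,0,0,0,0,0,0,0,0,0,0,0]

```text
time_s: 5.45
tcp_pos: [0.5432, 0.0386, 0.1016]
ee_rot: [-1.912, -2.493, -0.001]
contact_force: [-0.2, -0.5, -0.6]
gripper_width: 0.0298
gripper_force: 0.0
```

```bash
python3 st.py
```

```text
t 5.45 tcp box [-98.2 -45.8] z 0.1016 yaw err deg 0.07 F [-0.2 -0.5 -0.6] w 0.0298
```

Emit:
arm_command:
  grip: [-0.32,-0.32,-0.32,-0.32,-0.32,-0.32,-0.32,-0.32]
  travel:
    - [0,0,0.005]
    - [0.003,0,0]
    - [0.003,0,0]
    - [0.003,0,0]
    - [0.002,0,0]
    - [0.002,0,0]
    - [0.001,0,0]
    - [0,0,0]
  yaw: [0,0,0,0,0,0,0,0]

```text
time_s: 6.25
tcp_pos: [0.5397, 0.0518, 0.0968]
ee_rot: [-1.912, -2.493, -0.001]
contact_force: [-0.3, 0.1, 0.7]
gripper_width: 0.0296
gripper_force: 0.0
```

```bash
python3 st.py; python3 - <<'E'
from est import *
c=env.camera("side");a=c["frame"]
cv2.imwrite("pics/p3.png",cv2.resize(a[160:270,260:407],(800,600),interpolation=cv2.INTER_CUBIC))
E
```

```text
t 6.25 tcp box [-98.3 -32.3] z 0.0968 yaw err deg 0.05 F [-0.3  0.1  0.7] w 0.0296
```

View pics/p3.png

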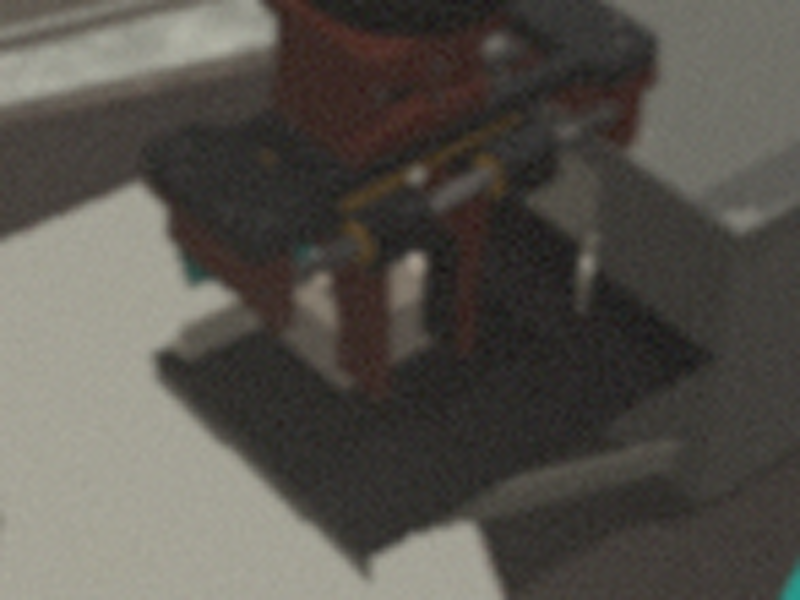

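The fingers sit on the block's long right side, the rear one at (365,330) and the front one at (460,300). The block's rear edge, (285,335) to (350,388), runs nearly parallel to the table's front edge. About 4 mm remain to the fence.

Emit:
arm_command:
  grip: [-0.32,-0.32,-0.32,-0.32,-0.32]
  travel:
    - [0.001,0,0]
    - [0.001,0,0]
    - [0.001,0,0]
    - [0.001,0,0]
    - [0,0,0]
  yaw: [0,0,0,0,0]

```text
time_s: 6.8
tcp_pos: [0.5387, 0.0554, 0.0968]
ee_rot: [1.912, 2.492, 0.001]
contact_force: [-0.1, -1.0, 1.3]
gripper_width: 0.0299
gripper_force: 0.5
```

```bash
python3 st.py
```

```text
t 6.8 tcp box [-98.2 -28.5] z 0.0968 yaw err deg 0.04 F [-0.1 -1.   1.3] w 0.0299
```

Emit:
arm_command:
  grip: [-0.32,-0.32,-0.32,-0.32]
  travel:
    - [0.001,0,0]
    - [0.001,0,0]
    - [0,0,0]
    - [0,0,0]
  yaw: [0,0,0,0]

```text
time_s: 7.2
tcp_pos: [0.5384, 0.0561, 0.0968]
ee_rot: [1.913, 2.49, -0.002]
contact_force: [1.3, -5.6, 0.3]
gripper_width: 0.0299
gripper_force: 2.8
```

```bash
python3 st.py
```

```text
t 7.2 tcp box [-98.4 -27.8] z 0.0968 yaw err deg -0.02 F [ 1.3 -5.6  0.3] w 0.0299
```

Emit:
arm_command:
  grip: [-0.32,-0.32,-0.32,-0.32,-0.32,-0.32,-0.77,-0.77,-0.77,-0.77]
  travel:
    - [-0.004,0,0]
    - [-0.01,0,0]
    - [-0.016,0,0]
    - [0,0,-0.03]
    - [0,0,-0.03]
    - [0,-0.03,0]
    - [0.03,-0.027,0]
    - [0.03,0,0]
    - [0,0,0]
    - [0,0,0]
  yaw: [0,0,0,0,0,0,0,0,0,0]

```text
time_s: 8.2
tcp_pos: [0.4756, 0.0709, 0.1568]
ee_rot: [1.911, 2.493, -0.0]
contact_force: [-0.3, 1.0, 1.2]
gripper_width: 0.0101
gripper_force: 0.0
```

Emit:
arm_command:
  grip: [-0.77,-0.77,-0.77,-0.77,-0.77,-0.77,-0.77,-0.77,-0.77,-0.77,-0.77,-0.77]
  travel:
    - [0,0,0]
    - [0,0,0]
    - [0,0,0]
    - [0,0,0]
    - [0,0,0]
    - [0,0,0]
    - [0,0,0]
    - [0,0,0]
    - [0,0,0]
    - [0,0,0]
    - [0,0,0]
    - [0,0,0]
  yaw: [0.1428,0.1428,0.1428,0.1428,0.1428,0.1428,0.1428,0.1428,0.1428,0.1428,0.1428,0]

```text
time_s: 9.4
tcp_pos: [0.4759, 0.0702, 0.1564]
ee_rot: [3.115, 0.406, -0.001]
contact_force: [-0.4, -0.5, 0.0]
gripper_width: 0.0103
gripper_force: 0.0
```

```bash
python3 st.py; python3 - <<'E'
from est import *
b=np.load("b.npy")
for n in("top","side"):
    c=env.camera(n);cv2.imwrite(f"pics/{n}4.png",c["frame"])
    for d in env.landmark_of("failed_block",c)[:3]:
        w=world(c,d["location"]);print(n,round(d["score"],2),(tob(w,b)*1000).round(1),w[2].round(3))
a=cv2.imread("pics/top4.png")[160:270,240:387];s=cv2.imread("pics/side4.png")[160:270,260:407]
cv2.imwrite("pics/p4.png",cv2.resize(np.vstack([a,s]),(440*800//600,600),interpolation=cv2.INTER_CUBIC))
E
```

```text
t 9.4 tcp box [-155.1    2.1] z 0.1564 yaw err deg -90.11 F [-0.4 -0.5  0. ] w 0.0103
top 0.95 [ -14.9 -184. ] 0.002
top 0.7 [-41.5 150.9] -0.004
side 0.85 [-87.7   3.1] 0.082
side 0.45 [-38.5 152.6] 0.002
```

View pics/p4.png

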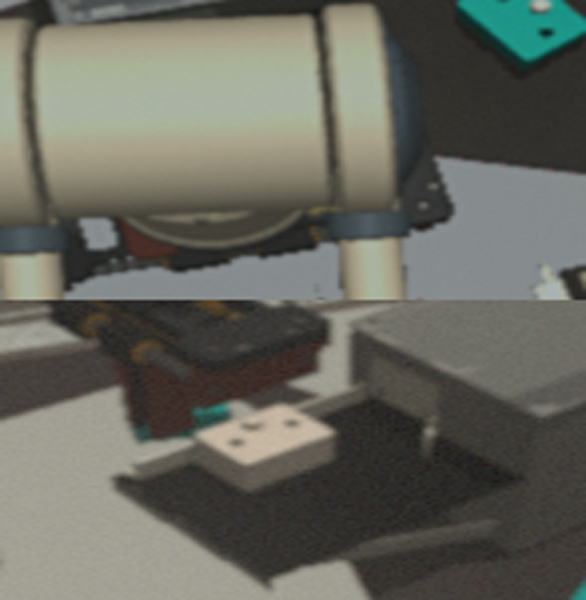

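In the side panel (lower half), the block at (265,445) lies flat along the fence and square to it. The fingers are behind it, out of view. Next I lower them and push along the fence.

Emit:
arm_command:
  grip: [-0.77,-0.77,-0.77,-0.77,-0.77,-0.77,-0.77,-0.77,-0.77,-0.77,-0.77,-0.77]
  travel:
    - [0,0,0.03]
    - [0,0,0.03]
    - [0,0,0]
    - [0.006,0,0]
    - [0.006,0,0]
    - [0.006,0,0]
    - [0.006,0,0]
    - [0.006,0,0]
    - [0.006,0,0]
    - [0.006,0,0]
    - [0.006,0,0]
    - [0,0,0]
  yaw: [0,0,0,0,0,0,0,0,0,0,0,0]

```text
time_s: 10.8
tcp_pos: [0.5224, 0.0842, 0.0964]
ee_rot: [-3.114, -0.41, -0.001]
contact_force: [-0.3, -0.6, -0.1]
gripper_width: 0.0103
gripper_force: 0.0
```

```bash
python3 st.py; python3 - <<'E'
from est import *
b=np.load("b.npy")
c=env.camera("side")
for d in env.landmark_of("failed_block",c)[:3]:
        w=world(c,d["location"]);print(round(d["score"],2),(tob(w,b)*1000).round(1),w[2].round(3))
cv2.imwrite("pics/p5.png",cv2.resize(c["frame"][160:270,260:407],(588,440),interpolation=cv2.INTER_CUBIC))
E
```

```text
t 10.8 tcp box [-106.6    3.5] z 0.0964 yaw err deg -89.95 F [-0.3 -0.6 -0.1] w 0.0103
0.79 [ -10.4 -188.9] 0.004
0.78 [-38.  153.1] 0.001
0.73 [-64.2   1.2] 0.083
```

View pics/p5.png

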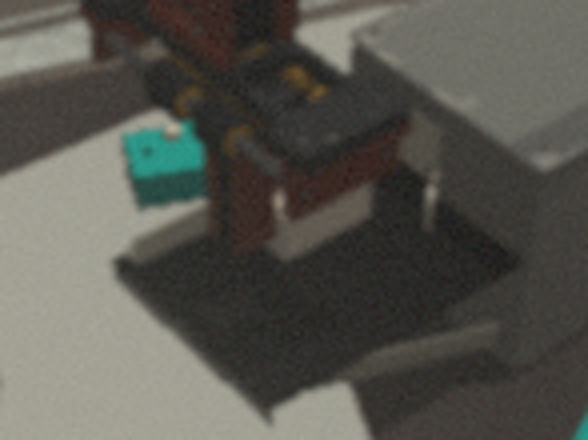

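The fingers, at (240,215), bear on the block's rear side. The block is still straight along the fence, with its right face at (320,225).

Emit:
arm_command:
  grip: [-0.77,-0.77,-0.77,-0.77,-0.77,-0.77,-0.77,-0.77,-0.77,-0.77,-0.77,-0.77]
  travel:
    - [0.006,0.001,0]
    - [0.006,0,0]
    - [0.006,0,0]
    - [0.006,0,0]
    - [0.006,0,0]
    - [0.006,0,0]
    - [0.005,0,0]
    - [0.005,0,0]
    - [0.005,0,0]
    - [0.005,0,0]
    - [0.005,0,0]
    - [0,0,0]
  yaw: [0,0,0,0,0,0,0,0,0,0,0,0]

```text
time_s: 12.1
tcp_pos: [0.5817, 0.0989, 0.0968]
ee_rot: [-3.115, -0.41, -0.002]
contact_force: [-0.3, -0.1, 0.1]
gripper_width: 0.0101
gripper_force: 0.0
```

```bash
python3 st.py; python3 - <<'E'
from est import *
b=np.load("b.npy")
c=env.camera("side")
for d in env.landmark_of("failed_block",c)[:4]:
        w=world(c,d["location"]);print(round(d["score"],2),(tob(w,b)*1000).round(1),w[2].round(3))
cv2.imwrite("pics/p6.png",cv2.resize(c["frame"][150:260,280:427],(588,440),interpolation=cv2.INTER_CUBIC))
E
```

```text
t 12.1 tcp box [-45.5   2.5] z 0.0968 yaw err deg -89.96 F [-0.3 -0.1  0.1] w 0.0101
0.82 [  -8.1 -187.1] 0.003
0.65 [-3.8 -1.1] 0.083
0.61 [-36.4 152.7] 0.003
0.25 [-228.3 -246.1] 0.001
```

View pics/p6.png

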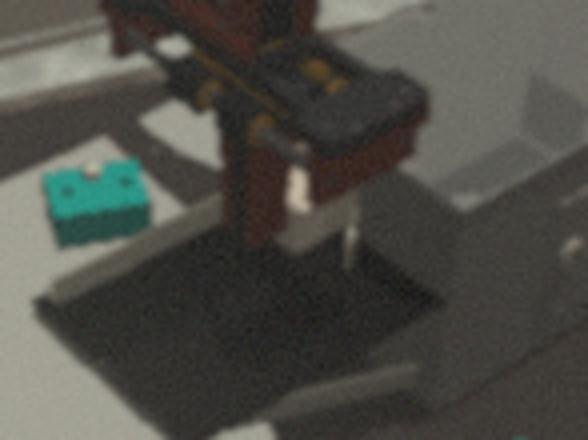

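The block is entering the mouth at (320,225) past the lead-in, and the fingers are at (250,200). I'll go on pushing.

Emit:
arm_command:
  grip: [-0.77,-0.77,-0.77,-0.77,-0.77,-0.77,-0.77,-0.77,-0.77]
  travel:
    - [0.005,0,0]
    - [0.005,0,0]
    - [0.005,0,0]
    - [0.004,0,0]
    - [0.004,0,0]
    - [0.003,0,0]
    - [0.002,0,0]
    - [0,0,0]
    - [0,0,0]
  yaw: [0,0,0,0,0,0,0,0,0]

```text
time_s: 13.1
tcp_pos: [0.6079, 0.106, 0.0965]
ee_rot: [3.115, 0.41, -0.0]
contact_force: [-0.8, 0.6, -0.5]
gripper_width: 0.0103
gripper_force: 0.0
```

```bash
python3 st.py; python3 - <<'E'
from est import *
b=np.load("b.npy")
c=env.camera("side")
for d in env.landmark_of("failed_block",c)[:4]:
        w=world(c,d["location"]);print(round(d["score"],2),(tob(w,b)*1000).round(1),w[2].round(3))
E
```

```text
t 13.1 tcp box [-18.4   2.5] z 0.0965 yaw err deg -89.97 F [-0.8  0.6 -0.5] w 0.0103
0.87 [ -12.4 -187.4] 0.002
0.66 [-37.2 154.9] 0.001
```

The block no longer shows on the table. I draw the fingers back and look.

Emit:
arm_command:
  grip: [-0.77,-0.77,-0.77,-0.77,-0.77,-0.77,-0.77,-0.77,-0.77,-0.77,-0.77,-0.77]
  travel:
    - [-0.02,0,0]
    - [-0.04,0,0]
    - [-0.04,0,0]
    - [-0.02,0,0]
    - [0,0,-0.04]
    - [0,0,-0.04]
    - [0,0,-0.04]
    - [0,0.045,0]
    - [0,0.045,0]
    - [0,0.045,0]
    - [0,0.045,0]
    - [0,0,0]
  yaw: [0,0,0,0,0,0,0,0,0,0,0,0]

```text
time_s: 14.4
tcp_pos: [0.5387, -0.1036, 0.2158]
ee_rot: [3.115, 0.401, -0.002]
contact_force: [0.2, 0.0, -1.1]
gripper_width: 0.0102
gripper_force: 0.0
```

```bash
python3 st.py; python3 - <<'E'
from est import *
b=np.load("b.npy")
I=[]
for n in("top","side"):
    c=env.camera(n)
    for d in env.landmark_of("failed_block",c)[:4]:
        w=world(c,d["location"]);print(n,round(d["score"],2),(tob(w,b)*1000).round(1),w[2].round(3))
    a=c["frame"];I.append(cv2.resize(a[90:230,210:357] if n=="top" else a[130:270,290:437],(400,380),interpolation=cv2.INTER_CUBIC))
cv2.imwrite("pics/p7.png",np.hstack(I))
E
```

```text
t 14.4 tcp box [-139.3 -182.1] z 0.2158 yaw err deg -90.29 F [ 0.2  0.  -1.1] w 0.0102
top 0.72 [ -12.6 -184.2] -0.0
top 0.59 [-38.6 155.2] -0.003
side 0.86 [ -12.  -188.1] 0.003
```

View pics/p7.png

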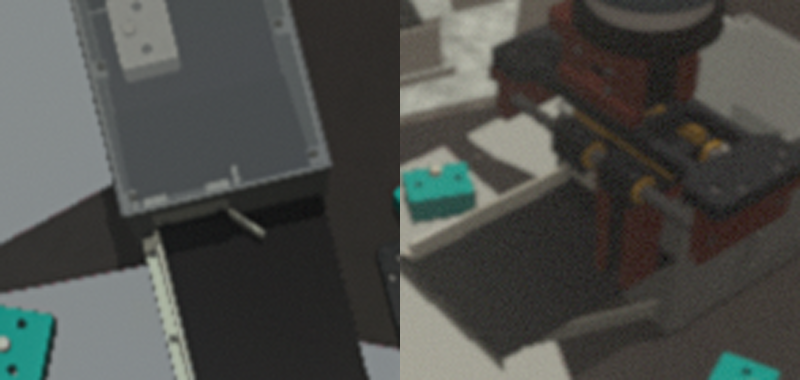

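In the top panel the block lies deep in the box at (145,35), seen through the clear roof. No open flap shows behind the mouth, which looks as it did at the start, and the table is empty. I let it settle for a second, then hand in.

Emit:
arm_command:
  grip: [-0.77,-0.77,-0.77,-0.77,-0.77,-0.77,-0.77,-0.77,-0.77,-0.77]
  travel:
    - [0,0,0]
    - [0,0,0]
    - [0,0,0]
    - [0,0,0]
    - [0,0,0]
    - [0,0,0]
    - [0,0,0]
    - [0,0,0]
    - [0,0,0]
    - [0,0,0]
  yaw: [0,0,0,0,0,0,0,0,0,0]

```text
time_s: 15.6
tcp_pos: [0.5386, -0.099, 0.2166]
ee_rot: [-3.115, -0.41, 0.0]
contact_force: [-0.0, -0.6, -0.8]
gripper_width: 0.0102
gripper_force: 0.0
```

```bash
python3 -c "
from h import *
print(env.job_done())"
```

```text
the job is handed in; nothing more can be done
None
```

I pushed the failed block square to the fence and through the flap; it now lies deep inside the reject box, the fingers are clear, and the job was handed in at about 15.6 s. The flap looks shut in the top view; I did not measure its angle, and the hand-in gave no verdict.

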